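Feel for the spare battery in the shut case and put it on charge

TASK

The spare battery lies somewhere in the long shut case: open the lid, feel for the battery and lift it out by its grip fin. Set it down gently on the tray in front of the charger and let go, then take it again by its rear end (or press on it there) and slide it under the hood until it is fully home against its stop. Leave the other things on the bench where they are.

Things in the scene. Friction and masses are not known exactly. Their poses are not given: they have to be found in the camera images.
- case: long opaque grey case, fixed to the bench, 86 mm (its x) by 342 mm (its y), 70 mm high without the lid; walls and floor 6 mm. Origin: centre of its underside; z up. Hidden in it is one loose battery (0.35 to 0.57 kg) whose pose is not given: flat on the floor, its length along the case's y within about 3 degrees. It slides there at 1 to 6 N.
- case_in (a point): centre of the case's inner floor, 6 mm above the bench; the inside is 74 mm (x) by 330 mm (y). The middle of the battery starts up to 82 mm either way from here along y and up to 6 mm along x. No room there for a finger along the battery's long sides: take it by the fin, fingers closing along the case's y
- case_lid (a joint): angle of the blue lid of the case (6 mm thick): 0 shut (it may start up to 0.12 ajar), grows as the front edge rises, up to 2.1 rad; the hinge is stiff and the lid stays where it is left. 1.7 or more clears the gripper
- case_lid_hinge (a point): middle of the lid's hinge line, on the far (+x of the case) top rim; the line runs along the case's y
- case_lid_handle (a point): grip point of the black knob on top of the lid, 35 mm above the lid's top when shut; moves with the lid in an arc about the hinge line. The knob turns between fingers that pinch it along the case's y
- battery_place (a point): point on the charger's tray in front of the mouth, a good place for the middle of the battery when it is set down, its length along the charger's x. Battery: yellow slab 130 long, 54 wide, 20 mm thick, with a black upright fin across the middle of its top, 12 mm thick (along the length), 46 wide, 30 high (50 mm in all); same either way round, balanced under the fin
- charger: charger fixed to the bench: black hood, top 72 mm above the bench, over a tunnel open to the front, 62 mm wide, roof 66 mm above the bench. From 70 mm behind the mouth a grey block on it rises to 122 mm. Origin: middle of the tunnel's mouth at bench height; x points into the tunnel, z up. Orange guide plates to 38 mm high lead in from 10 mm before the mouth
- charger_mouth (a point): middle of the tunnel's mouth, on the tray's top, 8 mm above the bench. The flat aluminium tray, 60 mm wide, runs through the tunnel and 150 mm out before it. The battery goes in lengthways, flat, fin up, either end first. Fully home, its front end is 85 mm inside, its fin under the hood and its rear 45 mm still outside
- charger_shoe (a joint): travel of the copper contact shoe in the tunnel, pushed in by the battery's front end: 0 to 0.006 m at the start (face 60 to 66 mm inside the mouth), 0.025 m at its stop (fully home, 85 mm inside). It yields at about 2.5 N, has no spring and stays where it is pushed. The battery slides on the tray at 2 to 5 N, at much more if pressed down hard
- tape_roll: loose clear tape roll lying flat, 110 mm across, 48 mm high; origin centre of its underside
- tape_gun: loose blue tape gun with an amber roll, about 150 mm long, 50 mm wide, 98 mm high; origin centre of its underside, x along it
- box_knife: loose blue box knife lying on the bench, about 170 mm long, 30 mm wide, 20 mm high; origin near its middle, on the underside, x along it to the blade
- phone: loose black phone lying flat, 150 by 72 by 9 mm; origin centre of its underside
- carton: loose small white carton, 70 by 110 by 60 mm high; origin centre of its underside
- sealant_tube: loose yellow sealant cartridge lying down, 200 mm long, 48 mm across; origin under its middle, x along it to the nozzle

How it is judged (in metres and radians):
On the way, in this order (a step that is already met when the one before it is completed fails the run):
1. the lid of the case is open (value of joint case_lid above 1.3 rad), for 0.2 s.
2. the battery is lifted clear of the case (contact force between case and anything else below 0.3 N), for 0.3 s.
3. the battery is set down on the charger's tray and let go, before it has reached the shoe (contact force between charger and anything else above 2.5 N and contact force between the fingers and anything else below 0.2 N and value of joint charger_shoe below 0.012 m), for 0.2 s.
4. the battery has been slid in and pushes the shoe home (value of joint charger_shoe above 0.019 m), for 0.1 s.
At the end, for the whole second after the job is handed in: The battery rests on the charger's tray (its weight is on the charger), slid in until the contact shoe stands within 6 mm of its stop (shoe travel over 19 mm of 25) and is still; nothing is left in or leaning on the case; the lid may be in any position (value of joint charger_shoe above 0.019 m and velocity of joint charger_shoe below 0.005 m/s and contact force between charger and anything else above 2.5 N and contact force between case and anything else below 0.3 N); the robot touches nothing.
It fails at once if the battery is dropped or rammed on the charger (over 60 N) (contact force between charger and anything else above 60 N).
It fails at once if another loose thing on the bench is moved more than 30 mm (distance of any of tape_roll, tape_gun, box_knife, phone, carton, sealant_tube from where it was at the start of the episode above 0.03 m).
It also fails if it takes over 72 s, if anything falls off the work surface, if the arm or the gripper's body presses on something with over 40 N, if the wrist force passes 120 N, or if a joint passes its speed limit or range.

ROBOT

A 6-joint arm with a two-finger parallel gripper is mounted at the origin on the work surface. World frame = base frame: x ahead of the robot, y to its left, z up, the work surface at z = 0. Lengths are in mm, angles in rad, forces in N, time in s.
With the tool pointing down it reaches from about 275 to 1000 mm from the base axis. Payload 8.4 kg.
Tool frame: the origin (TCP) lies at the very end of the fingers, on their centre line; the grasp point (between the pads) lies 19 mm behind it; z points along the fingers, y is the line along which they close (so a half turn about z gives the same grasp; the last joint's range is limited). The gripper opens to 85 mm and grips with 20 to 120 N. Pads are 22 mm wide; open, the fingers measure 114 mm over their backs; the gripper's body (76 mm by 85 mm) begins 54 mm behind the grasp point. The pads swing forward as they close: fully open they stand 13 mm farther back than shut.
Start: joints at [-1.129, 0.353, 1.633, -0, 1.155, -0.002], TCP at [268.358, -564.457, 231.281] pointing down, gripper open.
Joint ranges: [-2.63, 2.63], [-0.92, 2.1], [0.06, 2.66], [-1.3, 4.44], [0, 2.69], [-3.02, 3.02]. Speed limits (rad/s): [2.22, 2.22, 2.79, 3.14, 3.14, 3.14].

INTERFACE

Orientations are given as a rotation vector (axis times angle).
In Python, from cell import * gives the robot as it stands. The module is installed in compiled form; this text tells all that it offers.
- The arm moves only by the tool apply_moves, never from a script. Its argument "targets" is a list of rows, each an object of numbers: "jaw": the opening, from 0 (shut) to 1 (fully open); "tx", "ty", "tz": the shift along the world's x, y, z in units of 50 mm (1.0 is 50 mm); "turn": the turn about the world's z in degrees. A call has exactly 5 rows; each row shifts and turns the commanded pose from where the row before left it; what a row does not reach is not made up. A row lasts 1/10 s, in which the tool goes at most 50 mm and 8.59 degrees, less where a joint would pass 70% of its speed; a pose out of reach is approached as far as the arm can. A call is refused whole if a number of a shift passes 1 or a number of a turn 8.59, either way. A call with a gripper value outside its range is refused whole. The fingers move at their own pace and stop on an object; the grip force is fixed at half the most. Time passes only in rows, so rows that do not move let the fingers close, or fill a call up. It gives the time, the measured TCP pose, the force, the opening and the grip force at its end, in the units of the state.
- sense(): the state, without advancing time (a new reading comes with each control period).
- capture(name): name is "scene" or "top" or "wrist"; returns the picture (400x640x3 uint8, red, green, blue); there is no depth.
- calibration(name): a dict with "fovy" (degrees; the focal length in pixels is half the picture's height over the tangent of half this angle, whatever the lens; pixels are square), "cx", "cy" (the principal point, pixels), "extrinsics" (4x4, takes a point from camera to world coordinates). Camera axes: x right, y down, z forward; pixel columns grow to the right and rows downward; lengths in mm; the calibration is good to about 2 mm. A picture is of the moment at which its call begins: read the wrist's pose just before it. calibration takes no time and is no camera call; for the wrist camera it gives the pose at the moment of the call.
- job_done(): hands the job in; it is judged then, once.
The state is a dict: "clock": time; "joint_pos": joint angles; "qd": joint speeds; "joint_torque": joint torques, N m; "tool_pos": TCP position; "eef_rot": TCP orientation; "wrist_force": force on the tool from outside, world axes, zero at the start; "ft_torque": the same for the moment, N m; "opening": finger opening in mm; "grip_force": force on a finger pad.
Only numpy, scipy, OpenCV 4.12 (cv2) and the standard library are available. Lean on these libraries where they do the work, as an engineer would, in place of code of your own. Each camera call takes 0.05 s, during which the arm holds its last target. There are 200 camera calls.

## Working session

There is one attempt and no reset: what is moved stays moved. The work goes in short steps, Python scripts to look and compute and a tool call to move; the robot and the scene stay as the last step left them, time stands still between calls to the robot, and variables do not carry over. Pictures are saved under pics/ and viewed, at most 10 in all, crops included, and the job is handed in when it is done.

Besides the shell and the picture viewer there is one more tool, called after "Call:" as name(argument=value, ...) on one line, values as JSON. apply_moves: Moves the arm, as the interface text tells. Its arguments: {"type":"object","properties":{"targets":{"type":"array"}},"required":["targets"]}

```bash
mkdir -p pics
cat > h.py <<'E'
from cell import *
import numpy as np, cv2
def save(n,f):
    im=capture(n); cv2.imwrite('pics/'+f,im[:,:,::-1]); return im
def px2w(n,u,v,z,c=None):
    c=c or calibration(n); f=200/np.tan(np.radians(c['fovy'])/2)
    E=np.array(c['extrinsics']); d=E[:3,:3]@np.array([(u-c['cx'])/f,(v-c['cy'])/f,1]); o=E[:3,3]
    return (o+d*(z-o[2])/d[2]).round(1)
def w2px(n,p,c=None):
    c=c or calibration(n); f=200/np.tan(np.radians(c['fovy'])/2)
    E=np.array(c['extrinsics']); q=E[:3,:3].T@(np.array(p)-E[:3,3])
    return (q[:2]/q[2]*f+[c['cx'],c['cy']]).round(1)
E
python3 - <<'E'
from h import *
save('top','top0.png');save('scene','scene0.png')
for n in('top','scene'):
    c=calibration(n);print(n,c['fovy'],np.array(c['extrinsics']).round(2).tolist())
print(sense())
E
```

```text
top 47.839947600723214 [[0.02, -0.99, 0.16, 218.47], [-1.0, -0.02, 0.01, -7.42], [-0.0, -0.16, -0.99, 1691.33], [0.0, 0.0, 0.0, 1.0]]
scene 53.9576664193345 [[-0.61, 0.52, -0.6, 1320.5], [0.79, 0.39, -0.47, 656.22], [-0.01, -0.76, -0.65, 1035.3], [0.0, 0.0, 0.0, 1.0]]
{'clock': 0.1, 'joint_pos': array([-1.12938712e+00,  3.53589379e-01,  1.63408312e+00, -2.41997869e-07,
        1.15519596e+00, -2.38651434e-03]), 'qd': array([ 0.00169936, -0.00048911, -0.00094041, -0.00084019,  0.00043502,
        0.00137945]), 'joint_torque': array([ 3.27867256e-04, -6.06358767e+01, -3.42817640e+01,  1.23998944e-07,
        3.80204961e-03, -1.53512394e-05]), 'tool_pos': array([ 268.17589634, -564.05324211,  230.62020685]), 'eef_rot': array([-3.06335090e+00, -6.91132047e-01,  4.36551938e-04]), 'wrist_force': array([-0.02485674,  1.09546143,  0.18264361]), 'ft_torque': array([-0.01388574, -0.00724447,  0.00701049]), 'grip_force': 0.0, 'opening': 85.3060207377173}
```

View pics/top0.png

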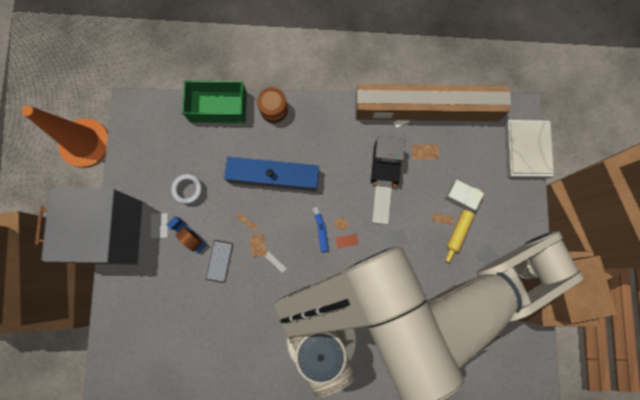

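View pics/scene0.png

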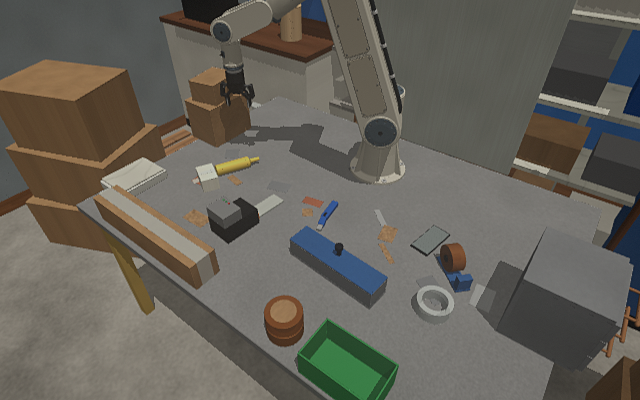

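Top view: case lid spans about (225..319, 157..190) with the knob at (270,173). The charger is at (388,160) and its tray at (382,203), opening towards the robot. I'll enlarge both.

Run:
```python
from h import *
im=cv2.imread('pics/top0.png')
a=im[125:235,215:325];b=im[125:235,340:450]
o=np.hstack([cv2.resize(a,(400,400),interpolation=cv2.INTER_CUBIC),cv2.resize(b,(400,400),interpolation=cv2.INTER_CUBIC)])
cv2.imwrite('pics/c1.png',o)
s=cv2.imread('pics/scene0.png')
c=s[180:310,200:395];cv2.imwrite('pics/c2.png',cv2.resize(c,(780,520),interpolation=cv2.INTER_CUBIC))
hsv=cv2.cvtColor(im,cv2.COLOR_BGR2HSV)
m=cv2.inRange(hsv,(100,110,40),(125,255,255));n,l,st,ce=cv2.connectedComponentsWithStats(m)
i=1+np.argmax(st[1:,4]);ys,xs=np.where(l==i);r=cv2.minAreaRect(np.c_[xs,ys].astype(np.float32));print(r)
for p in cv2.boxPoints(r):print(p,px2w('top',*p,76))
print('knob',px2w('top',270,174,100))
```

```text
((271.4752197265625, 172.253662109375), (92.56055450439453, 22.69711685180664), 5.572197437286377)
[224.31168 179.05478] [573.1 364.3  76. ]
[226.5156 156.4649] [658.6 360.5  76. ]
[318.63876 165.45255] [629.7  19.2  76. ]
[316.43484 188.04242] [544.8  25.8  76. ]
knob [589.1 194.3 100. ]
```

View pics/c1.png

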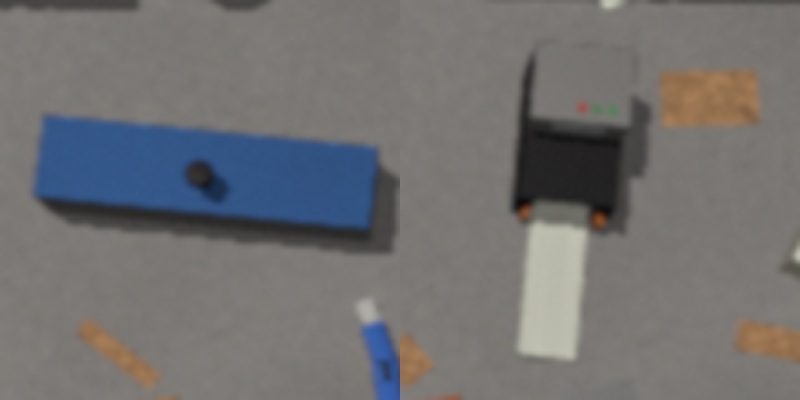

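View pics/c2.png

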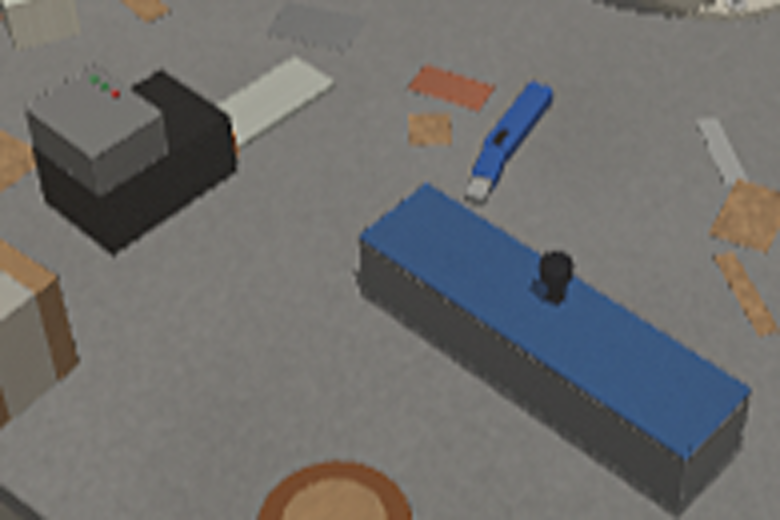

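Run:
```python
from h import *
T=lambda u,v,z:px2w('top',340+(u-400)*.275-.36,125+v*.275-.36,z)
S=lambda u,v,z:px2w('scene',200+u/4-.375,180+v/4-.375,z)
L=lambda u,v,z:px2w('top',215+u*.275-.36,125+v*.275-.36,z)
print('tray front',T(518,354,8),T(577,360,8),S(333,82,8),S(298,57,8),'tray back',T(528,225,8),T(587,228,8))
print('hood front top',T(514,207,72),T(618,213,72),S(237,120,72),'right back bottom',S(113,254,0),S(237,175,0))
print('block top',T(540,44,122),T(637,50,122),T(630,128,122),T(531,120,122), S(28,112,122),S(93,158,122),S(165,117,122))
print('knob',L(200,175,111),L(198,170,111),S(556,268,111),S(556,262,118))
print('lid S',S(360,235,76),S(430,184,76),S(749,392,76),S(686,458,76),'bottom',S(678,516,0),S(357,280,0))
```

```text
tray front [ 431.8 -184.4    8. ] [ 426.5 -245.2    8. ] [ 436.  -184.6    8. ] [ 427.6 -239.6    8. ] tray back [ 568. -195.    8.] [ 565.7 -256.6    8. ]
hood front top [ 573.  -173.8   72. ] [ 568.4 -278.5   72. ] [ 585.8 -167.4   72. ] right back bottom [ 731.9 -192.3    0. ] [ 588.5 -174.3    0. ]
block top [ 727.9 -194.5  122. ] [ 723.1 -290.7  122. ] [ 643.3 -282.8  122. ] [ 649.9 -185.4  122. ] [ 727.6 -279.4  122. ] [ 733.8 -189.1  122. ] [ 659.2 -178.   122. ]
knob [591.1 194.3 111. ] [596.1 196.5 111. ] [591.4 192.4 111. ] [591.6 192.2 118. ]
lid S [632.9  20.9  76. ] [548.2  29.8  76. ] [580.7 365.6  76. ] [662.3 358.9  76. ] bottom [660.2 358.4   0. ] [622.5   4.2   0. ]
```

The blue lid centres on about (604,193), yaw about -4.9°, and its knob is near (592,193). The charger mouth is near (575,-222) with about the same yaw. I'm moving towards the tray for a wrist view.

Call:
apply_moves(targets=[{"jaw": 1, "tx": 0.4, "ty": 0.9, "tz": 0.2, "turn": -6}, {"jaw": 1, "tx": 0.4, "ty": 0.9, "tz": 0.2, "turn": -6}, {"jaw": 1, "tx": 0.4, "ty": 0.9, "tz": 0.2, "turn": -6}, {"jaw": 1, "tx": 0.4, "ty": 0.9, "tz": 0.2, "turn": -6}, {"jaw": 1, "tx": 0.4, "ty": 0.9, "tz": 0.2, "turn": -6}])

```text
clock: 0.6
tool_pos: [368.1, -338.7, 281.2]
eef_rot: [-3.138, 0.133, 0.0]
wrist_force: [0.4, 0.4, -0.3]
opening: 85.6
grip_force: 0.0
```

Call:
apply_moves(targets=[{"jaw": 1, "tx": 0.5, "ty": 0.9, "tz": 0.2, "turn": 0}, {"jaw": 1, "tx": 0.5, "ty": 0.9, "tz": 0.2, "turn": 0}, {"jaw": 1, "tx": 0, "ty": 0, "tz": 0, "turn": 0}, {"jaw": 1, "tx": 0, "ty": 0, "tz": 0, "turn": 0}, {"jaw": 1, "tx": 0, "ty": 0, "tz": 0, "turn": 0}])

```text
clock: 1.1
tool_pos: [415.0, -255.3, 299.7]
eef_rot: [3.139, -0.126, -0.001]
wrist_force: [0.7, 0.9, 0.1]
opening: 85.0
grip_force: 0.0
```

Run:
```python
from h import *
s=sense();c=calibration('wrist');save('wrist','w1.png')
import pickle;pickle.dump(c,open('w1.pkl','wb'))
print(s['clock'],s['tool_pos'],s['eef_rot'],s['wrist_force'],c['fovy'],np.array(c['extrinsics']).round(2).tolist())
print(w2px('wrist',[575,-222,8],c),w2px('wrist',[604,193,76],c))
```

```text
1.1 [ 414.99733933 -255.27970733  299.6824662 ] [ 3.13899039e+00 -1.25559798e-01 -1.36481245e-03] [0.67962456 0.91982358 0.11344816] 70.26281702609627 [[-0.08, -0.95, -0.29, 490.38], [-1.0, 0.08, 0.02, -261.66], [0.0, 0.3, -0.96, 441.59], [0.0, 0.0, 0.0, 1.0]]
[279.4  52.6] [-89.7  44.5]
```

View pics/w1.png

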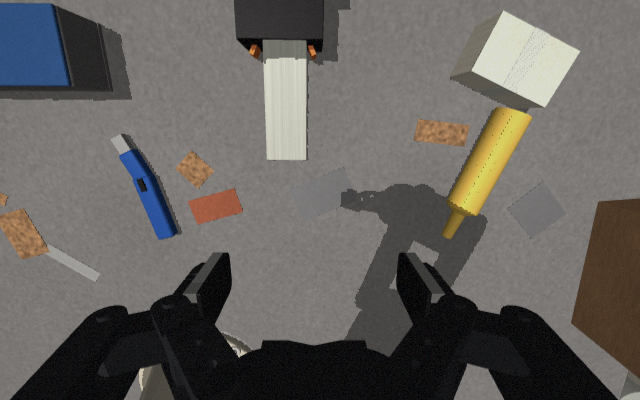

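The tray's front corners are at (268,160) and (307,160). Its sides run up to (263,57) and (308,57), and the hood's front top edge goes from (235,39) to (324,39).

Run:
```python
from h import *
import pickle;c=pickle.load(open('w1.pkl','rb'))
P=lambda u,v,z:px2w('wrist',u,v,z,c)
print('tray',P(267.5,160,8),P(307,160,8),P(262.5,57,8),P(308.5,57,8))
print('hood',P(234.5,39,72),P(324,39,72),'plates',P(252,60,0),P(318,60,0))
print('lid edge',P(69,89,76),P(51,4,76))
for z in(76,):print([w2px('wrist',p,c) for p in([545,26,76],[630,19.5,76])])
```

```text
tray [ 429.7 -186.8    8. ] [ 424.9 -246.9    8. ] [ 571.4 -198.1    8. ] [ 566.3 -261.3    8. ]
hood [ 580.7 -177.8   72. ] [ 572.4 -280.9   72. ] plates [ 570.3 -181.7    0. ] [ 562.8 -274.3    0. ]
lid edge [542.9  27.5  76. ] [630.1  18.1  76. ]
[array([69.6, 87. ]), array([49.8,  4.2])]
```

Call:
apply_moves(targets=[{"jaw": 1, "tx": 0.35, "ty": 0.9, "tz": -0.15, "turn": 0}, {"jaw": 1, "tx": 0.35, "ty": 0.9, "tz": -0.15, "turn": 0}, {"jaw": 1, "tx": 0.35, "ty": 0.9, "tz": -0.15, "turn": 0}, {"jaw": 1, "tx": 0.35, "ty": 0.9, "tz": -0.15, "turn": 0}, {"jaw": 1, "tx": 0.35, "ty": 0.9, "tz": -0.15, "turn": 0}])

```text
clock: 1.65
tool_pos: [503.3, -29.6, 262.0]
eef_rot: [3.139, -0.13, -0.0]
wrist_force: [0.3, -0.2, 0.0]
opening: 85.3
grip_force: 0.0
```

Call:
apply_moves(targets=[{"jaw": 1, "tx": 0.35, "ty": 0.9, "tz": -0.15, "turn": 0}, {"jaw": 1, "tx": 0.35, "ty": 0.9, "tz": -0.15, "turn": 0}, {"jaw": 1, "tx": 0.35, "ty": 0.9, "tz": -0.15, "turn": 0}, {"jaw": 1, "tx": 0.35, "ty": 0.9, "tz": -0.15, "turn": 0}, {"jaw": 1, "tx": 0, "ty": 0, "tz": 0, "turn": 0}])

```text
clock: 2.15
tool_pos: [574.6, 153.2, 230.7]
eef_rot: [-3.138, 0.124, 0.002]
wrist_force: [0.2, -0.4, -0.1]
opening: 85.2
grip_force: 0.0
```

Run:
```python
from h import *
s=sense();c=calibration('wrist');save('wrist','w2.png')
import pickle;pickle.dump(c,open('w2.pkl','wb'))
print(s['clock'],s['tool_pos'],s['eef_rot'],s['wrist_force'],s['joint_pos'])
```

```text
2.15 [574.55100592 153.23921582 230.74392081] [-3.13816903e+00  1.23545612e-01  1.66595209e-03] [ 0.19039973 -0.38288783 -0.05294939] [2.57395828e-01 3.07068298e-01 1.70044709e+00 1.38900686e-03
 1.13480204e+00 1.90630185e+00]
```

View pics/w2.png

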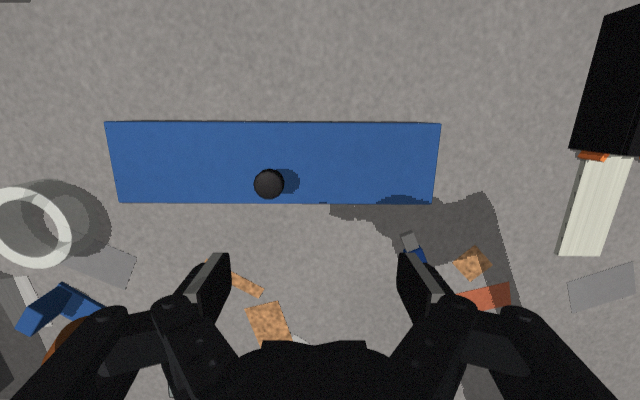

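The knob is at (268,184). The lid's corners are at (105,122), (441,124), (433,204) and (118,203).

Run:
```python
from h import *
import pickle;c=pickle.load(open('w2.pkl','rb'))
P=lambda u,v,z:px2w('wrist',u,v,z,c)
print('far',P(105,122,76),P(441,124,76))
for z in(76,82,86):print('front',P(118,203,z),P(433,204.5,z))
for z in(108,111,115,120):print('knob',P(268.5,184,z))
```

```text
far [659.2 356.2  76. ] [630.6  19.5  76. ]
front [574.6 367.2  76. ] [545.6  23.8  76. ]
front [576.1 362.7  82. ] [547.7  26.3  82. ]
front [577.1 359.7  86. ] [549.1  27.9  86. ]
knob [590.  194.7 108. ]
knob [590.7 194.1 111. ]
knob [591.6 193.4 115. ]
knob [592.7 192.5 120. ]
```

Call:
apply_moves(targets=[{"jaw": 1, "tx": 0.33, "ty": 0.82, "tz": 0, "turn": 0}, {"jaw": 1, "tx": 0, "ty": 0, "tz": -0.9, "turn": 0}, {"jaw": 1, "tx": 0, "ty": 0, "tz": -0.9, "turn": 0}, {"jaw": 1, "tx": 0, "ty": 0, "tz": -0.45, "turn": 0}, {"jaw": 1, "tx": 0, "ty": 0, "tz": -0.45, "turn": 0}])

```text
clock: 2.7
tool_pos: [589.0, 188.5, 95.7]
eef_rot: [3.138, -0.129, -0.003]
wrist_force: [0.2, 0.7, 1.3]
opening: 85.3
grip_force: 0.0
```

Call:
apply_moves(targets=[{"jaw": 0, "tx": 0, "ty": 0, "tz": 0, "turn": 0}, {"jaw": 0, "tx": 0, "ty": 0, "tz": 0, "turn": 0}, {"jaw": 0, "tx": 0, "ty": 0, "tz": 0, "turn": 0}, {"jaw": 0, "tx": 0, "ty": 0, "tz": 0, "turn": 0}, {"jaw": 0, "tx": 0, "ty": 0, "tz": 0, "turn": 0}])

```text
clock: 3.2
tool_pos: [590.7, 194.1, 99.8]
eef_rot: [-3.134, 0.127, -0.005]
wrist_force: [-3.0, 15.3, 3.5]
opening: 25.5
grip_force: 58.8
```

The knob is pinched at 25 mm. Next I'll swing it round the hinge in an arc.

Call:
apply_moves(targets=[{"jaw": 0, "tx": 0.11, "ty": 0.1, "tz": 0.11, "turn": 0}, {"jaw": 0, "tx": 0.12, "ty": -0.01, "tz": 0.1, "turn": 0}, {"jaw": 0, "tx": 0.13, "ty": -0.01, "tz": 0.085, "turn": 0}, {"jaw": 0, "tx": 0.145, "ty": -0.012, "tz": 0.07, "turn": 0}, {"jaw": 0, "tx": 0.145, "ty": -0.012, "tz": 0.05, "turn": 0}])

```text
clock: 3.7
tool_pos: [618.2, 192.0, 119.6]
eef_rot: [3.135, -0.125, -0.013]
wrist_force: [-16.8, -8.2, 19.2]
opening: 25.6
grip_force: 62.9
```

Call:
apply_moves(targets=[{"jaw": 0, "tx": 0.155, "ty": -0.013, "tz": 0.034, "turn": 0}, {"jaw": 0, "tx": 0.16, "ty": -0.013, "tz": 0.016, "turn": 0}, {"jaw": 0, "tx": 0.16, "ty": -0.013, "tz": 0, "turn": 0}, {"jaw": 0, "tx": 0.155, "ty": -0.013, "tz": -0.018, "turn": 0}, {"jaw": 0, "tx": 0.155, "ty": -0.013, "tz": -0.038, "turn": 0}])

```text
clock: 4.2
tool_pos: [663.0, 188.4, 122.5]
eef_rot: [3.136, -0.124, 0.006]
wrist_force: [-3.4, -13.9, 22.1]
opening: 25.2
grip_force: 65.7
```

Call:
apply_moves(targets=[{"jaw": 0, "tx": 0.15, "ty": 0.0, "tz": -0.03, "turn": 0}, {"jaw": 0, "tx": 0.14, "ty": -0.01, "tz": -0.05, "turn": 0}, {"jaw": 0, "tx": 0.13, "ty": -0.01, "tz": -0.07, "turn": 0}, {"jaw": 0, "tx": 0.12, "ty": -0.01, "tz": -0.1, "turn": 0}, {"jaw": 0, "tx": 0.1, "ty": -0.01, "tz": -0.11, "turn": 0}])

```text
clock: 4.7
tool_pos: [697.1, 185.5, 104.3]
eef_rot: [3.136, -0.125, 0.012]
wrist_force: [4.3, -16.0, 15.0]
opening: 25.5
grip_force: 65.1
```

Call:
apply_moves(targets=[{"jaw": 0, "tx": 0.09, "ty": -0.01, "tz": -0.11, "turn": 0}, {"jaw": 0, "tx": 0.08, "ty": -0.01, "tz": -0.12, "turn": 0}, {"jaw": 0, "tx": 0, "ty": 0, "tz": 0, "turn": 0}, {"jaw": 1, "tx": 0, "ty": 0, "tz": 0, "turn": 0}, {"jaw": 1, "tx": 0, "ty": 0, "tz": 0, "turn": 0}])

```text
clock: 5.2
tool_pos: [702.4, 187.7, 89.8]
eef_rot: [-3.138, 0.126, -0.002]
wrist_force: [-0.1, 0.3, -0.1]
opening: 53.7
grip_force: 0.0
```

Call:
apply_moves(targets=[{"jaw": 1, "tx": 0, "ty": 0, "tz": 0.4, "turn": 0}, {"jaw": 1, "tx": 0, "ty": 0, "tz": 0.8, "turn": 0}, {"jaw": 1, "tx": 0, "ty": 0, "tz": 0.9, "turn": 0}, {"jaw": 1, "tx": 0, "ty": 0, "tz": 0.9, "turn": 0}, {"jaw": 1, "tx": 0, "ty": 0, "tz": 0.7, "turn": 0}])

```text
clock: 5.7
tool_pos: [701.9, 188.4, 277.1]
eef_rot: [-3.138, 0.124, -0.003]
wrist_force: [0.6, -0.7, 0.8]
opening: 85.4
grip_force: 0.0
```

Call:
apply_moves(targets=[{"jaw": 1, "tx": -0.8, "ty": 0, "tz": 0, "turn": 0}, {"jaw": 1, "tx": -0.9, "ty": 0.1, "tz": 0, "turn": 0}, {"jaw": 1, "tx": -0.8, "ty": 0.1, "tz": 0, "turn": 0}, {"jaw": 1, "tx": 0, "ty": 0, "tz": 0, "turn": 0}, {"jaw": 1, "tx": 0, "ty": 0, "tz": 0, "turn": 0}])

```text
clock: 6.2
tool_pos: [576.4, 198.4, 274.5]
eef_rot: [-3.139, 0.123, -0.002]
wrist_force: [-0.4, 0.3, -0.1]
opening: 85.6
grip_force: 0.0
```

Run:
```python
from h import *
s=sense();c=calibration('wrist');save('wrist','w3.png')
import pickle;pickle.dump(c,open('w3.pkl','wb'))
print(s['clock'],s['tool_pos'],s['eef_rot'],s['wrist_force'],s['joint_pos'])
```

```text
6.2 [576.37714721 198.3675426  274.46236045] [-3.13861712e+00  1.23278848e-01 -1.83797029e-03] [-0.42916184  0.25703526 -0.0608238 ] [3.28950144e-01 2.91237162e-01 1.62184730e+00 1.02409840e-04
 1.22721662e+00 1.97822783e+00]
```

View pics/w3.png

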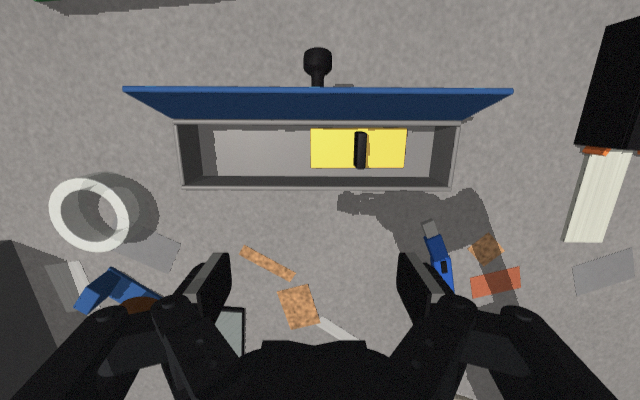

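The case is open. The slab corners are at (311,128), (405,127), (406,168) and (311,168), with the fin at about u 354–368, v 132–169.

Run:
```python
from h import *
import pickle;c=pickle.load(open('w3.pkl','rb'))
P=lambda u,v,z:px2w('wrist',u,v,z,c)
q=[P(u,v,26) for u,v in((311,128),(405,127),(406,168),(311,168))];print(q,np.mean(q,0))
print('fin',P(361,132,56),P(361,169,56),P(361,150,56))
print('inner floor',P(215,130,6),P(215,172,6),'rim',P(175,124,70),P(460,122,70),P(183,188,70),P(452,187,70))
m=np.mean(q,0)
for z in(26,56):
  for dx in(-23,23):print(z,dx,w2px('wrist',[m[0]+dx,m[1]-dx*.085,z],c))
im=cv2.imread('pics/w3.png');g=cv2.cvtColor(im,cv2.COLOR_BGR2HSV)
mk=cv2.inRange(g,(22,120,80),(35,255,255));mk[:100]=0;mk[200:]=0
for r in(140,150,160):
  xs=np.where(mk[r])[0];b=[x for x in range(xs.min(),xs.max()) if not mk[r,x]];print(r,xs.min(),xs.max(),b[:1],b[-1:])
```

```text
[array([635.3, 196.5,  26. ]), array([626.7,  71.8,  26. ]), array([571.4,  69.6,  26. ]), array([581.8, 200.8,  26. ])] [603.8   134.675  26.   ]
fin [626.9 135.   56. ] [580.8 136.4  56. ] [604.9 135.7  56. ]
inner floor [642.4 331.    6. ] [583.5 341.8   6. ] rim [654.3 355.   70. ] [630.1  21.1  70. ] [577.1 362.1  70. ] [551.7  25.4  70. ]
26 -23 [357.4 165.1]
26 23 [359.1 130.7]
56 -23 [360.8 169. ]
56 23 [362.9 132. ]
140 310 405 [355] [367]
150 311 404 [354] [369]
160 311 403 [354] [367]
```

Call:
apply_moves(targets=[{"jaw": 1, "tx": 0.28, "ty": -0.63, "tz": 0, "turn": 0}, {"jaw": 1, "tx": 0.28, "ty": -0.63, "tz": 0, "turn": 0}, {"jaw": 1, "tx": 0, "ty": 0, "tz": -0.9, "turn": 0}, {"jaw": 1, "tx": 0, "ty": 0, "tz": -0.9, "turn": 0}, {"jaw": 1, "tx": 0, "ty": 0, "tz": -0.6, "turn": 0}])

```text
clock: 6.75
tool_pos: [605.0, 133.9, 150.5]
eef_rot: [3.139, -0.127, -0.003]
wrist_force: [-0.2, -0.3, -0.6]
opening: 85.3
grip_force: 0.0
```

Call:
apply_moves(targets=[{"jaw": 1, "tx": 0, "ty": 0, "tz": -0.8, "turn": 0}, {"jaw": 1, "tx": 0, "ty": 0, "tz": -0.7, "turn": 0}, {"jaw": 1, "tx": 0, "ty": 0, "tz": -0.4, "turn": 0}, {"jaw": 1, "tx": 0, "ty": 0, "tz": -0.3, "turn": 0}, {"jaw": 1, "tx": 0, "ty": 0, "tz": 0, "turn": 0}])

```text
clock: 7.25
tool_pos: [604.4, 134.4, 41.3]
eef_rot: [3.138, -0.126, -0.005]
wrist_force: [0.0, -0.3, 0.4]
opening: 85.6
grip_force: 0.0
```

Call:
apply_moves(targets=[{"jaw": 1, "tx": 0, "ty": 0, "tz": -0.2, "turn": 0}, {"jaw": 0, "tx": 0, "ty": 0, "tz": 0, "turn": 0}, {"jaw": 0, "tx": 0, "ty": 0, "tz": 0, "turn": 0}, {"jaw": 0, "tx": 0, "ty": 0, "tz": 0, "turn": 0}, {"jaw": 0, "tx": 0, "ty": 0, "tz": 0, "turn": 0}])

```text
clock: 7.75
tool_pos: [605.2, 134.9, 34.3]
eef_rot: [-3.139, 0.125, -0.002]
wrist_force: [-0.3, 0.3, 0.8]
opening: 28.1
grip_force: 0.0
```

Call:
apply_moves(targets=[{"jaw": 0, "tx": 0, "ty": 0, "tz": 0, "turn": 0}, {"jaw": 0, "tx": 0, "ty": 0, "tz": 0, "turn": 0}, {"jaw": 0, "tx": 0, "ty": 0, "tz": 0, "turn": 0}, {"jaw": 0, "tx": 0, "ty": 0, "tz": 0, "turn": 0}, {"jaw": 0, "tx": 0, "ty": 0, "tz": 0, "turn": 0}])

```text
clock: 8.25
tool_pos: [605.3, 135.0, 34.3]
eef_rot: [-3.139, 0.125, -0.002]
wrist_force: [-1.0, 0.4, 5.6]
opening: 10.8
grip_force: 60.1
```

Gripped the fin at 11 mm, so I'll lift straight up.

Call:
apply_moves(targets=[{"jaw": 0, "tx": 0, "ty": 0, "tz": 0.15, "turn": 0}, {"jaw": 0, "tx": 0, "ty": 0, "tz": 0.3, "turn": 0}, {"jaw": 0, "tx": 0, "ty": 0, "tz": 0.5, "turn": 0}, {"jaw": 0, "tx": 0, "ty": 0, "tz": 0.6, "turn": 0}, {"jaw": 0, "tx": 0, "ty": 0, "tz": 0.6, "turn": 0}])

```text
clock: 8.75
tool_pos: [604.2, 134.6, 142.5]
eef_rot: [3.139, -0.125, -0.001]
wrist_force: [1.1, -0.0, -5.5]
opening: 10.8
grip_force: 58.6
```

Call:
apply_moves(targets=[{"jaw": 0, "tx": 0, "ty": 0, "tz": 0.6, "turn": 0}, {"jaw": 0, "tx": 0, "ty": 0, "tz": 0.6, "turn": 0}, {"jaw": 0, "tx": 0, "ty": 0, "tz": 0.3, "turn": 0}, {"jaw": 0, "tx": 0, "ty": 0, "tz": 0, "turn": 0}, {"jaw": 0, "tx": 0, "ty": 0, "tz": 0, "turn": 0}])

```text
clock: 9.25
tool_pos: [604.1, 134.6, 215.2]
eef_rot: [3.139, -0.125, -0.002]
wrist_force: [0.2, 0.5, -5.4]
opening: 10.7
grip_force: 58.9
```

Call:
apply_moves(targets=[{"jaw": 0, "tx": -0.18, "ty": -0.6, "tz": 0, "turn": 7.5}, {"jaw": 0, "tx": -0.18, "ty": -0.6, "tz": 0, "turn": 7.5}, {"jaw": 0, "tx": -0.18, "ty": -0.6, "tz": 0, "turn": 7.5}, {"jaw": 0, "tx": -0.18, "ty": -0.6, "tz": 0, "turn": 7.5}, {"jaw": 0, "tx": -0.18, "ty": -0.6, "tz": 0, "turn": 7.5}])

```text
clock: 9.75
tool_pos: [558.0, -16.3, 213.8]
eef_rot: [-3.009, -0.898, 0.006]
wrist_force: [0.3, 0.9, -5.8]
opening: 10.5
grip_force: 59.3
```

Call:
apply_moves(targets=[{"jaw": 0, "tx": -0.18, "ty": -0.6, "tz": 0, "turn": 7.5}, {"jaw": 0, "tx": -0.18, "ty": -0.6, "tz": 0, "turn": 7.5}, {"jaw": 0, "tx": -0.18, "ty": -0.6, "tz": 0, "turn": 7.5}, {"jaw": 0, "tx": -0.18, "ty": -0.6, "tz": 0, "turn": 7.5}, {"jaw": 0, "tx": -0.18, "ty": -0.6, "tz": 0, "turn": 7.5}])

```text
clock: 10.25
tool_pos: [513.1, -166.0, 213.9]
eef_rot: [-2.559, -1.817, 0.003]
wrist_force: [-0.2, 0.3, -5.5]
opening: 11.1
grip_force: 59.3
```

Call:
apply_moves(targets=[{"jaw": 0, "tx": -0.18, "ty": -0.55, "tz": 0, "turn": 7.5}, {"jaw": 0, "tx": -0.18, "ty": -0.55, "tz": 0, "turn": 7.1}, {"jaw": 0, "tx": 0, "ty": 0, "tz": 0, "turn": 0}, {"jaw": 0, "tx": 0, "ty": 0, "tz": 0, "turn": 0}, {"jaw": 0, "tx": 0, "ty": 0, "tz": 0, "turn": 0}])

```text
clock: 10.75
tool_pos: [496.4, -219.3, 214.9]
eef_rot: [-2.316, -2.12, 0.001]
wrist_force: [0.4, 0.2, -4.9]
opening: 11.0
grip_force: 59.3
```

Run:
```python
from h import *
s=sense();c=calibration('wrist');save('wrist','w4.png')
import pickle;pickle.dump(c,open('w4.pkl','wb'))
print(s['clock'],s['tool_pos'],s['eef_rot'],s['wrist_force'],s['joint_pos'])
r=s['eef_rot'];R=cv2.Rodrigues(r)[0];print(np.degrees(np.arctan2(R[1,1],R[0,1])))
```

```text
10.75 [ 496.3665623  -219.33410939  214.94746623] [-2.31572050e+00 -2.11993971e+00  7.30239229e-04] [ 0.38536572  0.21045296 -4.90621525] [-4.19092424e-01  2.43836637e-01  1.82530842e+00  4.46635373e-04
  1.07451617e+00 -3.31086929e-01]
-5.054497092155201
```

View pics/w4.png

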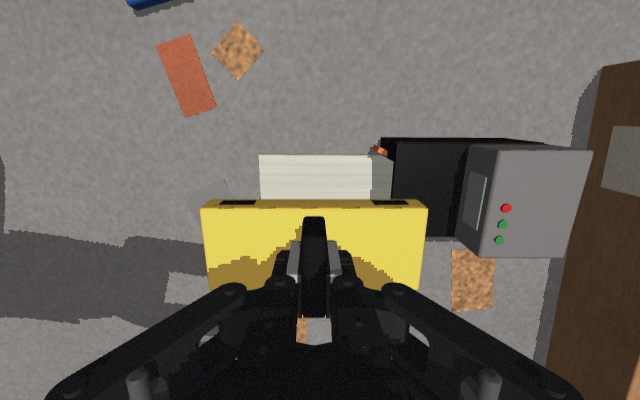

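Run:
```python
from h import *
import pickle;c=pickle.load(open('w4.pkl','rb'))
P=lambda u,v,z:px2w('wrist',u,v,z,c)
print('tray',P(259,155,8),P(371,156.5,8),P(390,157,8),'hood top',P(381,139,72),P(383,139,72),P(393,210,8))
zt=214.9-8.3
print('bat',P(201,208,zt),P(427,208,zt),P(207,283,zt),P(421,285,zt))
```

```text
tray [ 432.4 -186.     8. ] [ 568.7 -199.9    8. ] [ 591.8 -202.6    8. ] hood top [ 567.  -173.6   72. ] [ 569.  -173.8   72. ] [ 595.  -271.6    8. ]
bat [ 436.5 -189.   206.6] [ 561.9 -200.1  206.6] [ 430.3 -236.6  206.6] [ 559.7 -249.4  206.6]
```

Call:
apply_moves(targets=[{"jaw": 0, "tx": -0.04, "ty": -0.04, "tz": -0.8, "turn": 0}, {"jaw": 0, "tx": 0, "ty": 0, "tz": -0.8, "turn": 0}, {"jaw": 0, "tx": 0, "ty": 0, "tz": -0.8, "turn": 0}, {"jaw": 0, "tx": 0, "ty": 0, "tz": -0.6, "turn": 0}, {"jaw": 0, "tx": 0, "ty": 0, "tz": -0.3, "turn": 0}])

```text
clock: 11.3
tool_pos: [493.5, -220.5, 48.1]
eef_rot: [-2.312, -2.121, 0.002]
wrist_force: [0.1, 0.0, -5.5]
opening: 10.8
grip_force: 59.3
```

Call:
apply_moves(targets=[{"jaw": 0, "tx": 0, "ty": 0, "tz": -0.06, "turn": 0}, {"jaw": 0, "tx": 0, "ty": 0, "tz": -0.04, "turn": 0}, {"jaw": 0, "tx": 0, "ty": 0, "tz": 0, "turn": 0}, {"jaw": 0, "tx": 0, "ty": 0, "tz": 0, "turn": 0}, {"jaw": 0, "tx": 0, "ty": 0, "tz": 0, "turn": 0}])

```text
clock: 11.8
tool_pos: [495.4, -222.4, 47.0]
eef_rot: [2.315, 2.122, 0.001]
wrist_force: [0.3, 0.1, -5.5]
opening: 10.9
grip_force: 59.3
```

Call:
apply_moves(targets=[{"jaw": 0, "tx": 0, "ty": 0, "tz": -0.06, "turn": 0}, {"jaw": 0, "tx": 0, "ty": 0, "tz": -0.05, "turn": 0}, {"jaw": 0, "tx": 0, "ty": 0, "tz": -0.04, "turn": 0}, {"jaw": 0, "tx": 0, "ty": 0, "tz": -0.03, "turn": 0}, {"jaw": 0, "tx": 0, "ty": 0, "tz": 0, "turn": 0}])

```text
clock: 12.3
tool_pos: [494.6, -222.1, 36.7]
eef_rot: [-2.315, -2.123, 0.0]
wrist_force: [-0.2, 1.2, -5.8]
opening: 10.8
grip_force: 59.3
```

Call:
apply_moves(targets=[{"jaw": 0, "tx": 0, "ty": 0, "tz": -0.02, "turn": 0}, {"jaw": 0, "tx": 0, "ty": 0, "tz": -0.02, "turn": 0}, {"jaw": 0, "tx": 0, "ty": 0, "tz": 0, "turn": 0}, {"jaw": 0, "tx": 0, "ty": 0, "tz": 0, "turn": 0}, {"jaw": 0, "tx": 0, "ty": 0, "tz": 0, "turn": 0}])

```text
clock: 12.8
tool_pos: [494.9, -222.3, 36.2]
eef_rot: [2.316, 2.123, 0.0]
wrist_force: [-5.8, 1.9, 10.7]
opening: 10.9
grip_force: 61.7
```

It's on the tray with about 16 N of contact. Releasing now.

Call:
apply_moves(targets=[{"jaw": 1, "tx": 0, "ty": 0, "tz": 0, "turn": 0}, {"jaw": 1, "tx": 0, "ty": 0, "tz": 0, "turn": 0}, {"jaw": 1, "tx": 0, "ty": 0, "tz": 0, "turn": 0}, {"jaw": 1, "tx": 0, "ty": 0, "tz": 0, "turn": 0}, {"jaw": 1, "tx": 0, "ty": 0, "tz": 0.2, "turn": 0}])

```text
clock: 13.3
tool_pos: [494.0, -221.8, 44.3]
eef_rot: [-2.314, -2.122, 0.001]
wrist_force: [0.9, 0.8, 0.3]
opening: 82.0
grip_force: 0.0
```

Call:
apply_moves(targets=[{"jaw": 1, "tx": 0, "ty": 0, "tz": 0.7, "turn": 0}, {"jaw": 1, "tx": 0, "ty": 0, "tz": 0.9, "turn": 0}, {"jaw": 1, "tx": 0, "ty": 0, "tz": 0.9, "turn": 0}, {"jaw": 1, "tx": 0, "ty": 0, "tz": 0, "turn": 0}, {"jaw": 1, "tx": 0, "ty": 0, "tz": 0, "turn": 0}])

```text
clock: 13.8
tool_pos: [495.5, -222.5, 171.7]
eef_rot: [2.314, 2.121, 0.002]
wrist_force: [-1.1, -0.2, -0.9]
opening: 85.5
grip_force: 0.0
```

Run:
```python
from h import *
s=sense();c=calibration('wrist');save('wrist','w5.png')
import pickle;pickle.dump(c,open('w5.pkl','wb'))
print(s['clock'],s['tool_pos'],s['wrist_force'])
```

```text
13.8 [ 495.47484191 -222.50328893  171.70587852] [-1.12761892 -0.18849107 -0.88805831]
```

View pics/w5.png

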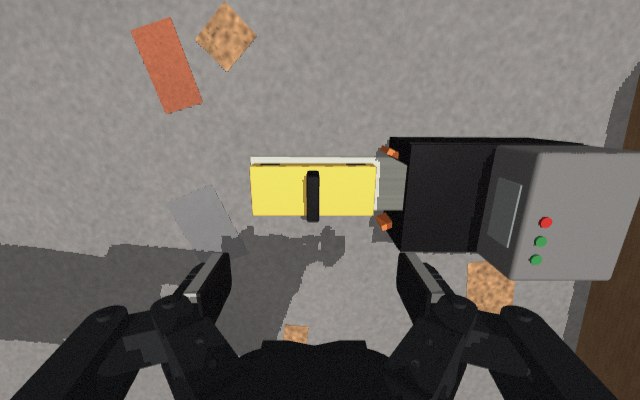

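Battery sits on the tray, with slab corners at (251,165), (376,166), (376,215) and (252,215), square to the mouth and lined up between the orange guides. I'll close the fingers and come down behind its rear end.

Call:
apply_moves(targets=[{"jaw": 0, "tx": -0.95, "ty": 0.086, "tz": 0, "turn": 0}, {"jaw": 0, "tx": -0.95, "ty": 0.086, "tz": 0, "turn": 0}, {"jaw": 0, "tx": 0, "ty": 0, "tz": -0.8, "turn": 0}, {"jaw": 0, "tx": 0, "ty": 0, "tz": -0.8, "turn": 0}, {"jaw": 0, "tx": 0, "ty": 0, "tz": -0.5, "turn": 0}])

```text
clock: 14.35
tool_pos: [397.4, -212.5, 62.2]
eef_rot: [-2.314, -2.12, 0.002]
wrist_force: [-0.5, -0.4, -0.4]
opening: 12.2
grip_force: 0.0
```

Run:
```python
from h import *
import pickle;c=pickle.load(open('w5.pkl','rb'))
P=lambda u,v,z:px2w('wrist',u,v,z,c)
print('slab',[P(u,v,28).tolist() for u,v in((251,165),(376,166),(376,215.5),(252,215.5))])
print('tray',P(250,157.5,8),P(376,158,8),'tunnel',P(404,170,8),P(388,150,38),P(384,222,38),'hood',P(390,138,72),P(403,250,72))
```

```text
slab [[435.6, -191.4, 28.0], [561.4, -203.5, 28.0], [560.3, -256.9, 28.0], [428.4, -245.2, 28.0]]
tray [ 431.1 -186.4    8. ] [ 565.8 -198.7    8. ] tunnel [ 595.9 -214.5    8. ] [ 571.2 -187.1   38. ] [ 566.3 -261.    38. ] hood [ 564.4 -172.5   72. ] [ 575.8 -276.8   72. ]
```

Call:
apply_moves(targets=[{"jaw": 0, "tx": 0, "ty": -0.04, "tz": -0.5, "turn": 0}, {"jaw": 0, "tx": 0, "ty": 0, "tz": -0.3, "turn": 0}, {"jaw": 0, "tx": 0, "ty": 0, "tz": -0.1, "turn": 0}, {"jaw": 0, "tx": 0, "ty": 0, "tz": 0, "turn": 0}, {"jaw": 0, "tx": 0, "ty": 0, "tz": 0, "turn": 0}])

```text
clock: 14.85
tool_pos: [399.7, -215.5, 20.2]
eef_rot: [-2.315, -2.123, 0.0]
wrist_force: [0.0, 0.4, 0.3]
opening: 0.2
grip_force: 0.0
```

Call:
apply_moves(targets=[{"jaw": 0, "tx": 0.1, "ty": -0.01, "tz": 0, "turn": 0}, {"jaw": 0, "tx": 0.1, "ty": -0.01, "tz": 0, "turn": 0}, {"jaw": 0, "tx": 0.1, "ty": -0.01, "tz": 0, "turn": 0}, {"jaw": 0, "tx": 0.1, "ty": -0.01, "tz": 0, "turn": 0}, {"jaw": 0, "tx": 0.1, "ty": -0.01, "tz": 0, "turn": 0}])

```text
clock: 15.35
tool_pos: [423.7, -217.6, 20.1]
eef_rot: [-2.313, -2.122, 0.002]
wrist_force: [-9.5, 0.6, 12.2]
opening: -0.2
grip_force: 6.5
```

There is too much upward force: the finger's sloped face is riding on the battery's edge. I'll back off and turn the gripper 90°, so the straight side edges of the closed fingers do the pushing.

Call:
apply_moves(targets=[{"jaw": 0, "tx": -0.4, "ty": 0.04, "tz": 0, "turn": 0}, {"jaw": 0, "tx": -0.2, "ty": 0.02, "tz": 0, "turn": -7.5}, {"jaw": 0, "tx": 0, "ty": 0, "tz": 0, "turn": -7.5}, {"jaw": 0, "tx": 0, "ty": 0, "tz": 0, "turn": -7.5}, {"jaw": 0, "tx": 0, "ty": 0, "tz": 0, "turn": -7.5}])

```text
clock: 15.85
tool_pos: [395.3, -215.3, 20.2]
eef_rot: [2.79, 1.443, 0.001]
wrist_force: [0.1, -0.6, 0.4]
opening: -0.2
grip_force: 0.0
```

Call:
apply_moves(targets=[{"jaw": 0, "tx": 0, "ty": 0, "tz": 0, "turn": -7.5}, {"jaw": 0, "tx": 0, "ty": 0, "tz": 0, "turn": -7.5}, {"jaw": 0, "tx": 0, "ty": 0, "tz": 0, "turn": -7.5}, {"jaw": 0, "tx": 0, "ty": 0, "tz": 0, "turn": -7.5}, {"jaw": 0, "tx": 0, "ty": 0, "tz": 0, "turn": -7.5}])

```text
clock: 16.35
tool_pos: [395.3, -215.2, 20.2]
eef_rot: [3.106, 0.47, 0.001]
wrist_force: [0.0, -0.2, -0.4]
opening: 0.3
grip_force: 0.0
```

Call:
apply_moves(targets=[{"jaw": 0, "tx": 0, "ty": 0, "tz": 0, "turn": -7.5}, {"jaw": 0, "tx": 0, "ty": 0, "tz": 0, "turn": -7.5}, {"jaw": 0, "tx": 0, "ty": 0, "tz": -0.1, "turn": -7.5}, {"jaw": 0, "tx": 0, "ty": 0, "tz": 0, "turn": 0}, {"jaw": 0, "tx": 0, "ty": 0, "tz": 0, "turn": 0}])

```text
clock: 16.85
tool_pos: [395.0, -215.1, 15.1]
eef_rot: [-3.139, 0.13, -0.0]
wrist_force: [-0.9, -0.9, -0.5]
opening: 0.3
grip_force: 0.0
```

Run:
```python
from h import *
s=sense();c=calibration('wrist');save('wrist','w6.png')
import pickle;pickle.dump(c,open('w6.pkl','wb'))
R=cv2.Rodrigues(s['eef_rot'])[0]
print(s['clock'],s['tool_pos'],s['wrist_force'],np.degrees(np.arctan2(R[1,1],R[0,1])))
```

```text
16.85 [ 394.99852593 -215.13722225   15.09304296] [-0.88738566 -0.93274325 -0.45236865] -94.75201805555557
```

View pics/w6.png

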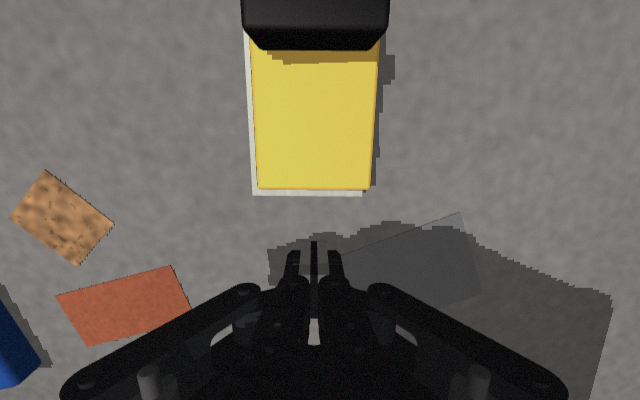

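Run:
```python
from h import *
import pickle;c=pickle.load(open('w6.pkl','rb'))
P=lambda u,v,z:px2w('wrist',u,v,z,c)
print('slab rear',P(257,190,28),P(370,190,28),'fwd',P(251,50,28),P(378,50,28))
print('tray',P(252.5,196,8),P(363,196,8),P(246,60,8))
```

```text
slab rear [ 438.8 -192.7   28. ] [ 434.4 -245.5   28. ] fwd [ 497.5 -198.6   28. ] [ 493.2 -250.2   28. ]
tray [ 430.8 -185.2    8. ] [ 425.8 -245.3    8. ] [ 497.7 -192.     8. ]
```

The fingers are behind the rear edge, which shows at (257..370,189). The battery sits about 3 mm right of the tray's middle, within reach of the lead-in plates. Pushing in.

Call:
apply_moves(targets=[{"jaw": 0, "tx": 0.15, "ty": -0.014, "tz": 0, "turn": 0}, {"jaw": 0, "tx": 0.15, "ty": -0.014, "tz": 0, "turn": 0}, {"jaw": 0, "tx": 0.15, "ty": -0.014, "tz": 0, "turn": 0}, {"jaw": 0, "tx": 0.15, "ty": -0.014, "tz": 0, "turn": 0}, {"jaw": 0, "tx": 0.15, "ty": -0.014, "tz": 0, "turn": 0}])

```text
clock: 17.4
tool_pos: [432.0, -218.2, 14.9]
eef_rot: [-3.138, 0.135, 0.003]
wrist_force: [-4.6, 0.3, 3.0]
opening: -0.1
grip_force: 2.5
```

Call:
apply_moves(targets=[{"jaw": 0, "tx": 0.12, "ty": -0.011, "tz": 0, "turn": 0}, {"jaw": 0, "tx": 0.12, "ty": -0.011, "tz": 0, "turn": 0}, {"jaw": 0, "tx": 0.12, "ty": -0.011, "tz": 0, "turn": 0}, {"jaw": 0, "tx": 0.12, "ty": -0.011, "tz": 0, "turn": 0}, {"jaw": 0, "tx": 0.12, "ty": -0.011, "tz": 0, "turn": 0}])

```text
clock: 17.9
tool_pos: [462.9, -221.4, 14.9]
eef_rot: [3.139, -0.136, 0.0]
wrist_force: [-1.2, 0.0, -2.0]
opening: -0.1
grip_force: 1.0
```

Call:
apply_moves(targets=[{"jaw": 0, "tx": 0.1, "ty": -0.009, "tz": 0, "turn": 0}, {"jaw": 0, "tx": 0.1, "ty": -0.009, "tz": 0, "turn": 0}, {"jaw": 0, "tx": 0.1, "ty": -0.009, "tz": 0, "turn": 0}, {"jaw": 0, "tx": 0.1, "ty": -0.009, "tz": 0, "turn": 0}, {"jaw": 0, "tx": 0.1, "ty": -0.009, "tz": 0, "turn": 0}])

```text
clock: 18.4
tool_pos: [487.6, -223.6, 15.0]
eef_rot: [-3.139, 0.136, 0.0]
wrist_force: [-3.0, 0.6, -1.0]
opening: 0.1
grip_force: 1.1
```

Call:
apply_moves(targets=[{"jaw": 0, "tx": 0.08, "ty": -0.007, "tz": 0, "turn": 0}, {"jaw": 0, "tx": 0.08, "ty": -0.007, "tz": 0, "turn": 0}, {"jaw": 0, "tx": 0.08, "ty": -0.007, "tz": 0, "turn": 0}, {"jaw": 0, "tx": 0.06, "ty": -0.005, "tz": 0, "turn": 0}, {"jaw": 0, "tx": 0.04, "ty": -0.004, "tz": 0, "turn": 0}])

```text
clock: 18.9
tool_pos: [502.8, -224.6, 15.0]
eef_rot: [-3.138, 0.136, 0.005]
wrist_force: [-10.7, 1.4, 6.3]
opening: -0.2
grip_force: 4.8
```

Call:
apply_moves(targets=[{"jaw": 0, "tx": 0.06, "ty": -0.005, "tz": 0, "turn": 0}, {"jaw": 0, "tx": 0.06, "ty": -0.005, "tz": 0, "turn": 0}, {"jaw": 0, "tx": 0.06, "ty": -0.005, "tz": 0, "turn": 0}, {"jaw": 0, "tx": 0.06, "ty": -0.005, "tz": 0, "turn": 0}, {"jaw": 0, "tx": 0.04, "ty": -0.004, "tz": 0, "turn": 0}])

```text
clock: 19.4
tool_pos: [516.9, -225.8, 15.0]
eef_rot: [-3.138, 0.136, 0.005]
wrist_force: [-9.2, 1.5, 6.6]
opening: 0.1
grip_force: 4.4
```

Call:
apply_moves(targets=[{"jaw": 0, "tx": 0.04, "ty": -0.004, "tz": 0, "turn": 0}, {"jaw": 0, "tx": 0.04, "ty": -0.004, "tz": 0, "turn": 0}, {"jaw": 0, "tx": 0.04, "ty": -0.004, "tz": 0, "turn": 0}, {"jaw": 0, "tx": 0.02, "ty": -0.002, "tz": 0, "turn": 0}, {"jaw": 0, "tx": 0, "ty": 0, "tz": 0, "turn": 0}])

```text
clock: 19.9
tool_pos: [521.5, -226.2, 14.7]
eef_rot: [-3.137, 0.136, 0.012]
wrist_force: [-15.7, 0.1, 11.1]
opening: 0.3
grip_force: 8.0
```

Call:
apply_moves(targets=[{"jaw": 0, "tx": 0.03, "ty": -0.003, "tz": 0, "turn": 0}, {"jaw": 0, "tx": 0.03, "ty": -0.003, "tz": 0, "turn": 0}, {"jaw": 0, "tx": 0.02, "ty": 0, "tz": 0, "turn": 0}, {"jaw": 0, "tx": 0, "ty": 0, "tz": 0, "turn": 0}, {"jaw": 0, "tx": 0, "ty": 0, "tz": 0, "turn": 0}])

```text
clock: 20.4
tool_pos: [521.6, -225.8, 14.2]
eef_rot: [-3.135, 0.135, 0.023]
wrist_force: [-28.5, -2.0, 19.6]
opening: 0.1
grip_force: 14.1
```

The push is firmly stopped: 28 N with no further travel at x=521.6, against 521 predicted for home. I'll back off and check the picture.

Call:
apply_moves(targets=[{"jaw": 0, "tx": -0.2, "ty": 0.02, "tz": 0, "turn": 0}, {"jaw": 0, "tx": -0.5, "ty": 0.04, "tz": 0, "turn": 0}, {"jaw": 0, "tx": -0.8, "ty": 0.07, "tz": 0, "turn": 0}, {"jaw": 0, "tx": -0.6, "ty": 0.06, "tz": 0.5, "turn": 0}, {"jaw": 0, "tx": 0, "ty": 0, "tz": 0.8, "turn": 0}])

```text
clock: 20.9
tool_pos: [419.1, -216.0, 78.5]
eef_rot: [-3.135, 0.138, 0.011]
wrist_force: [-0.4, -0.6, 0.5]
opening: -0.0
grip_force: 0.0
```

Call:
apply_moves(targets=[{"jaw": 0, "tx": 0, "ty": 0, "tz": 0.8, "turn": 0}, {"jaw": 0, "tx": 0, "ty": 0, "tz": 0.8, "turn": 0}, {"jaw": 0, "tx": 0, "ty": 0, "tz": 0, "turn": 0}, {"jaw": 0, "tx": 0, "ty": 0, "tz": 0, "turn": 0}, {"jaw": 0, "tx": 0, "ty": 0, "tz": 0, "turn": 0}])

```text
clock: 21.4
tool_pos: [424.1, -217.6, 159.4]
eef_rot: [-3.138, 0.136, 0.0]
wrist_force: [-0.1, -0.4, 0.6]
opening: -0.2
grip_force: 0.0
```

Run:
```python
from h import *
s=sense();c=calibration('wrist');im=cv2.cvtColor(save('wrist','w7.png'),cv2.COLOR_RGB2HSV)
mk=cv2.inRange(im,(22,120,80),(35,255,255));mk[250:]=0;mk[:,400:]=0
n,l,st,ce=cv2.connectedComponentsWithStats(mk);i=1+np.argmax(st[1:,4]);x,y,w,h,a=st[i];print(st[i])
print(s['clock'],s['tool_pos'],s['wrist_force'])
r=(px2w('wrist',x,y+h,28,c)+px2w('wrist',x+w,y+h,28,c))/2
print(r,'rear to mouth',np.dot(np.array([576.6,-229.9])-r[:2],[.9959,-.0906]))
```

```text
[ 282    0   64   78 3797]
21.4 [ 424.12889571 -217.63955028  159.41044306] [-0.05565927 -0.39684369  0.58899248]
[ 530.25 -227.9    28.  ] rear to mouth 46.341165000000025
```

The battery's rear measures 46 mm outside the mouth (45 is fully home), which agrees with the hard stop. Handing in.

```bash
python3 -c "
from cell import *
print(job_done())"
```

```text
the job is handed in; nothing more can be done
None
```

The battery is out of the case and pushed home in the charger: it met a hard stop at 28 N, with its rear measured 46 mm outside the mouth (45 is fully home). The job is handed in at about 21 s; the hand-in returned no verdict.

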